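# Sort bottles, tube and test cassette into their places

## Task

Put the bench in order after the tests: stand the big dropper bottle in the wide recess of the bottle block and the small dropper bottle in its narrow recess, lay the capped tube on the floor of the oblong metal tray, and lay the test cassette flat on the floor of the round dish. Do not tip the bottles over, let go of everything, and do not run into the glass partition.

Things in the scene. Friction and masses are not known exactly. Their poses are not given: they have to be found in the camera images.
- big_bottle_center (a point): the big dropper bottle, standing upright: round body 34 mm across up to 68 mm, then a narrower neck and dark tip, 85 mm high in all; the point is on its axis, 42.5 mm above its underside, z up along the bottle
- small_bottle_center (a point): the small dropper bottle, standing upright: round body 24 mm across up to 50 mm, then a narrower neck and white tip, 62 mm high in all; the point is on its axis, 31 mm above its underside, z up along the bottle
- tube_center (a point): capped sample tube lying on its side, 85 mm long and 17 mm thick (14 mm between the fingers); it does not roll; the point is its centre, 8.5 mm above its underside; y runs along the tube, the cap is at the -y end; grasp it across
- cassette_center (a point): white plastic test cassette, a flat strip 20 x 70 x 5 mm with a small window, lying flat; the point is its centre, 2.5 mm above its underside; y runs along the 70 mm length, x across, z up; grasp it across the 20 mm
- wide_recess (a point): centre of the floor of the wide round recess (54 mm across, 8 mm deep, floor 4 mm above the worktop) in the fixed grey bottle block; the block is 70 (x) by 132 (y) by 12 mm high; axes as the block's; the recess centres lie 68 mm apart along y, the narrow one at +y
- narrow_recess (a point): centre of the floor of the narrow round recess (42 mm across, 8 mm deep, floor 4 mm above the worktop) in the same block; axes as the block's
- tube_tray: fixed oblong metal tray, 85 mm (x) by 116 mm (y) outside, walls 4 mm thick and 16 mm high, floor 4 mm above the worktop; origin under its centre, on the worktop; the 85 mm long tube fits along y
- round_dish: fixed round white dish, 104 mm across and 10 mm high, walls 3 mm thick, floor 3 mm above the worktop, 92 mm across; origin under its centre, on the worktop
- glass_partition: fixed clear glass sheet 6 mm thick, standing upright along the x direction from the front of the worktop to the back wall, 624 mm long and 700 mm high; origin at the middle of its foot; everything to be handled is on its left (+y) side: keep the arm on that side
Things that resemble listed ones, but are neither listed nor needed, are in the scene too. Leave any yellow look-alike of the part that bears big_bottle_center alone.

How it is judged (in metres and radians):
At the end, for the whole second after the job is handed in: Bottles upright on the floors of their recesses, axis within 12 mm (big) and 11 mm (small) of the centre; tube lying on the tray's floor, centre within 35 mm (x) and 30 mm (y) of the tray's; cassette flat on the dish's floor, within 40 mm of its centre; all released and at rest (horizontal distance between big_bottle_center and wide_recess below 0.012 m and height (world z) of big_bottle_center below 0.0505 m and angle between each of big_bottle_center, small_bottle_center's own z axis and vertical below 0.1 rad and horizontal distance between small_bottle_center and narrow_recess below 0.011 m and height (world z) of small_bottle_center below 0.039 m and x of tube_center in the frame of tube_tray between -0.035 and 0.035 m and y of tube_center in the frame of tube_tray between -0.03 and 0.03 m and height (world z) of tube_center below 0.0165 m and angle between tube_center's own y axis and vertical above 1.47 rad and horizontal distance between cassette_center and round_dish below 0.04 m and height (world z) of cassette_center below 0.0075 m and angle between cassette_center's own z axis and vertical below 0.05 rad and linear speed of each of big_bottle, small_bottle, tube, cassette below 0.02 m/s and contact force between each of big_bottle, small_bottle, tube, cassette and the fingers below 0.05 N); the robot touches nothing.
It fails at once if a bottle is tipped over (angle between any of big_bottle_center, small_bottle_center's own z axis and vertical above 0.7 rad).
It fails at once if the robot presses on the glass partition (contact force between any of the arm, the fingers and glass_partition above 5 N).
It also fails if it takes over 88 s, if anything falls off the work surface, if the arm or the gripper's body presses on something with over 40 N, if the wrist force passes 120 N, or if a joint passes its speed limit or range.

## Robot

A 6-joint arm with a two-finger parallel gripper is mounted at the origin on a cart in front of the work surface, level with it; the furniture and walls round the work are solid. World frame = base frame: x ahead of the robot, y to its left, z up, the work surface at z = 0. Lengths are in mm, angles in rad, forces in N, time in s.
With the tool pointing down it reaches from about 400 to 925 mm from the base axis. Payload 3.4 kg.
Tool frame: the origin (TCP) lies at the very end of the fingers, on their centre line; the grasp point (between the pads) lies 19 mm behind it; x points along the fingers, y is the direction in which the jaws open and shut, and the axes are right-handed (so a half turn about x gives the same grasp; the last joint's range is limited). The gripper opens to 85 mm and grips with 20 to 120 N. Pads are 22 mm wide; open, the fingers measure 114 mm over their backs; the gripper's body (76 mm by 85 mm) begins 54 mm behind the grasp point. The pads swing forward as they close: fully open they stand 13 mm farther back than shut.
Start: joints at [1.183, 0.307, 1.506, -0, 1.328, -0.073], TCP at [177.512, 546.919, 231.305] pointing down, gripper open.
Joint ranges: [-3.12, 3.12], [-1.05, 2.28], [0.14, 2.33], [-1.42, 4.57], [0.1, 2.73], [-2.68, 2.68]. Speed limits (rad/s): [2.57, 2.57, 3.14, 3.14, 3.14, 3.14].

## Interface

Orientations are given as a 3x3 rotation matrix whose columns are the frame's x, y, z axes.
In Python, from cell import telemetry, viewer, sign_off gives the robot as it stands.
- The arm moves only by the shell command python3 -m inch 'ROWS' [OPENING] [FORCE]. ROWS is JSON, one flat list of numbers, 4 for each row, row after row: the shift along the world's x, y, z in mm, then the turn about the world's z in degrees. A call has 1 to 8 rows; each row shifts and turns the commanded pose from where the row before left it; what a row does not reach is not made up. A row lasts 1/12 s, in which the tool goes at most 41.7 mm and 7.16 degrees, less where a joint would pass 70% of its speed; a pose out of reach is approached as far as the arm can. A call is refused whole if a number of a shift passes 41.7 or a number of a turn 7.16, either way. A call with a gripper value outside its range is refused whole. OPENING is the gripper command: -1 is shut, 1 is fully open, values between are in proportion, set as the call begins (- or left out, the last holds). The fingers move at their own pace and stop on an object; FORCE is the grip in N (left out, the last holds). Time passes only in rows, so rows that do not move let the fingers close. It gives the time, the measured TCP pose, the force and the opening at its end, in the units of the state.
- telemetry.sense(): the state, without advancing time (a new reading comes with each control period).
- viewer.camera(name): name is "side" or "top" or "wrist"; returns the picture (384x512x3 uint8, red, green, blue); there is no depth.
- viewer.camera_info(name): a dict with "intrinsics" (3x3 intrinsics, pixels), "cam_to_world" (4x4, takes a point from camera to world coordinates). Camera axes: x right, y down, z forward; pixel columns grow to the right and rows downward; lengths in mm; the calibration is good to about 2 mm. A picture is of the moment at which its call begins: read the wrist's pose just before it. camera_info takes no time and is no camera call; for the wrist camera it gives the pose at the moment of the call.
- sign_off(): hands the job in, once; it reports no verdict.
The state is a dict: "time_s": time; "joint_positions": joint angles; "dq": joint speeds; "effort": joint torques, N m; "tcp_pos": TCP position; "orientation": TCP orientation; "ft_force": force on the tool from outside, world axes, zero at the start; "moment": the same for the moment, N m; "width": opening from 0.0 (shut) to 1.0 (fully open).
Only numpy, scipy, OpenCV 4.12 (cv2) and the standard library are available. Lean on these libraries where they do the work, as an engineer would, in place of code of your own. Each camera call takes 0.05 s, during which the arm holds its last target.

## Working session

There is one attempt and no reset: what is moved stays moved. The work goes in short steps, Python scripts to look and compute and a shell command to move; the robot and the scene stay as the last step left them, time stands still between calls to the robot, and variables do not carry over. Pictures are saved under pics/ and viewed, and the job is handed in when it is done.

```bash
ls; mkdir -p pics; python3 - <<'E'
from cell import telemetry, viewer
import cv2
s=telemetry.sense(); print(s)
for n in ["side","top","wrist"]:
    i=viewer.camera_info(n); print(n,i)
    im=viewer.camera(n); cv2.imwrite(f"pics/{n}0.png",cv2.cvtColor(im,cv2.COLOR_RGB2BGR))
E
```

```text
pics
{'time_s': 0.0, 'joint_positions': array([ 1.18349398e+00,  3.07533506e-01,  1.50769136e+00,  1.74417232e-05,
        1.32839679e+00, -7.35010815e-02]), 'dq': array([ 5.87003957e-04,  6.63538451e-05,  2.05643798e-03,  2.23774811e-04,
        1.90938620e-03, -3.25400822e-04]), 'effort': array([ 1.98649162e-03, -4.57557607e+01, -2.51918346e+01,  2.87314424e-04,
        1.30912257e-02, -4.15779624e-06]), 'tcp_pos': array([177.23854408, 546.25734089, 230.39688348]), 'orientation': array([[-7.82015771e-04,  3.08679707e-01,  9.51165720e-01],
       [-1.87232232e-03,  9.51163892e-01, -3.08680653e-01],
       [-9.99997941e-01, -2.02228195e-03, -1.65877259e-04]]), 'ft_force': array([0.54536184, 0.37955682, 0.17958126]), 'moment': array([-0.06045346,  0.01636664,  0.0144864 ]), 'width': 0.9955089531339605}
side {'intrinsics': array([[456.19431274,   0.        , 260.95923928],
       [  0.        , 456.19431274, 191.54866635],
       [  0.        ,   0.        ,   1.        ]]), 'cam_to_world': array([[-8.94834487e-01,  3.14986680e-01, -3.16314135e-01,
         8.11678028e+02],
       [ 4.
[... 611 characters left out ...]
  [ 9.24349704e-03, -6.15601932e-02, -9.98060569e-01,
         9.20507881e+02],
       [ 0.00000000e+00,  0.00000000e+00,  0.00000000e+00,
         1.00000000e+00]])}
wrist {'intrinsics': array([[317.30089675,   0.        , 253.34200658],
       [  0.        , 317.30089675, 192.42937842],
       [  0.        ,   0.        ,   1.        ]]), 'cam_to_world': array([[ 3.09144353e-01,  8.99965867e-01,  3.07394222e-01,
         9.70998981e+01],
       [ 9.51010310e-01, -2.91519749e-01, -1.02935064e-01,
         5.71118357e+02],
       [-3.02655750e-03,  3.24156868e-01, -9.45998502e-01,
         3.72071524e+02],
       [ 0.00000000e+00,  0.00000000e+00,  0.00000000e+00,
         1.00000000e+00]])}
```

View pics/side0.png

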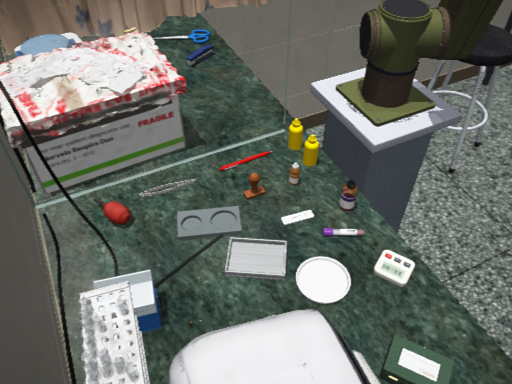

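View pics/top0.png

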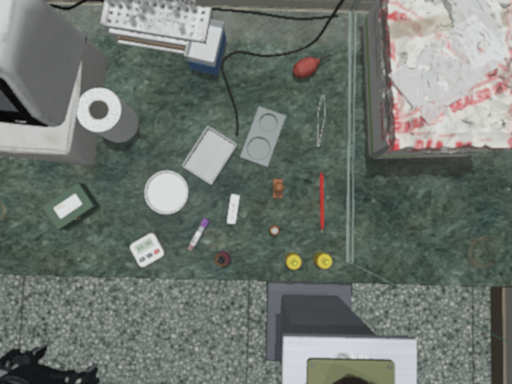

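View pics/wrist0.png

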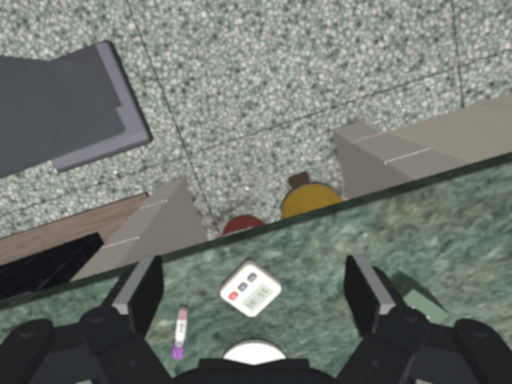

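Candidates, with side / top pixels:
- **Big bottle:** brown bottle with dark tip (347,195)/(222,258). The yellow look-alikes at (295,135) and (311,150) stay alone.
- **Small bottle:** small brown/white bottle (295,173)/(274,230). The wooden stamp (254,185)/(278,188) could be mistaken for it.
- **Tube:** purple-capped (343,231)/(198,234). The red pen (245,160)/(322,200) and the tweezers (168,187) could be mistaken for it.
- **Cassette:** white strip (297,216)/(233,208). The timer (394,267) could be mistaken for it.

Next I'll check these in close crops.

```bash
python3 - <<'E'
import cv2,numpy as np
a=cv2.imread("pics/side0.png")[110:310,160:410]; b=cv2.imread("pics/top0.png")[95:275,135:345]
cv2.imwrite("pics/side0c.png",cv2.resize(a,(750,600),interpolation=cv2.INTER_CUBIC))
cv2.imwrite("pics/top0c.png",cv2.resize(b,(700,600),interpolation=cv2.INTER_CUBIC))
E
```

```text
(no output)
```

View pics/side0c.png

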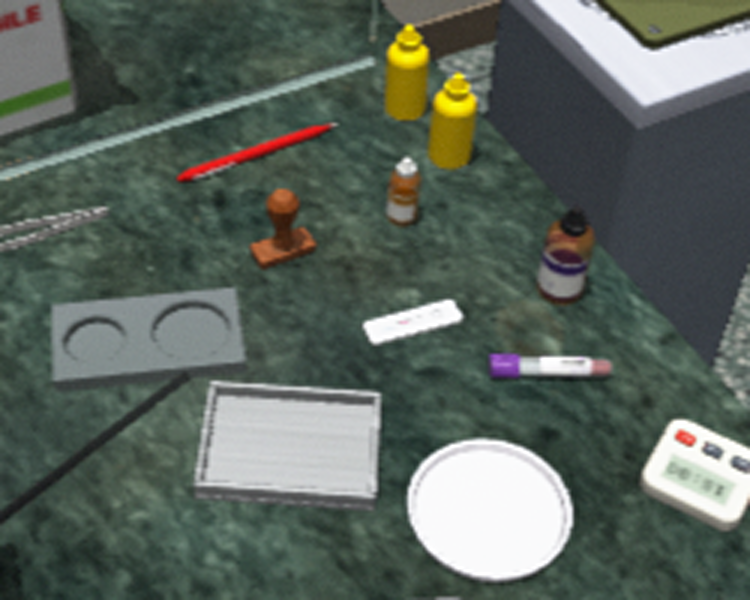

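View pics/top0c.png

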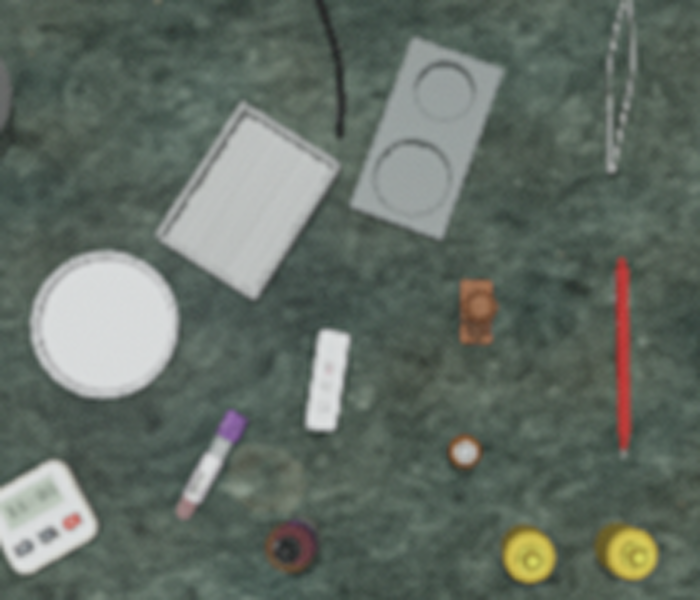

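Both crops confirm the choice: brown bottle with dark tip, brown bottle with white tip, purple-capped tube, white strip. In the top crop the targets are the grey block with two recesses, the tray and the dish. Now I'll measure.

```bash
cat > h.py <<'E'
import cv2,numpy as np
from cell import telemetry,viewer
def ray(info,uv,z):
    K=np.array(info["intrinsics"]);T=np.array(info["cam_to_world"])
    d=T[:3,:3]@np.linalg.solve(K,[uv[0],uv[1],1.0]); o=T[:3,3]
    return o+d*(z-o[2])/d[2]
def comp(mask,near,r=30):
    n,l,s,c=cv2.connectedComponentsWithStats(mask.astype(np.uint8))
    best=None
    for i in range(1,n):
        d=np.hypot(*(c[i]-near))
        if s[i,4]>8 and d<r and (best is None or s[i,4]>best[1]): best=(i,s[i,4])
    m=(l==best[0]).astype(np.uint8)
    cn=max(cv2.findContours(m,cv2.RETR_EXTERNAL,cv2.CHAIN_APPROX_NONE)[0],key=cv2.contourArea)
    return m,c[best[0]],cn,best[1]
def snap(n,f=None,crop=None,size=None):
    i=viewer.camera_info(n); im=cv2.cvtColor(viewer.camera(n),cv2.COLOR_RGB2BGR)
    if f:
        o=im
        if crop: o=im[crop[1]:crop[3],crop[0]:crop[2]]
        if size: o=cv2.resize(o,size,interpolation=cv2.INTER_CUBIC)
        cv2.imwrite("pics/"+f,o)
    return i,im
E
python3 - <<'E'
from h import *
np.set_printoptions(precision=1,suppress=True)
T=viewer.camera_info("top");S=viewer.camera_info("side")
t=cv2.imread("pics/top0.png");s=cv2.imread("pics/side0.png")
ht=cv2.cvtColor(t,cv2.COLOR_BGR2HSV);hs=cv2.cvtColor(s,cv2.COLOR_BGR2HSV)
def rect(name,mask,near,cam,z,r=30):
    m,c,cn,a=comp(mask,near,r)
    P=np.array([ray(cam,p[0],z)[:2] for p in cn],np.float32)
    q=cv2.minAreaRect(P); b=cv2.boxPoints(q)
    e=b[1]-b[0];f=b[2]-b[1]; L=e if np.hypot(*e)>np.hypot(*f) else f
    print(name,"area",a,"px",c,"ctr",np.array(q[0]),"size",np.array(q[1]),"long axis ang",np.degrees(np.arctan2(L[1],L[0]))%180)
white_t=(ht[...,1]<40)&(ht[...,2]>195); white_s=(hs[...,1]<40)&(hs[...,2]>195)
rect("cass top",white_t,(233,208),T,5,15); rect("cass side",white_s,(297,216),S,5,15)
rect("dish top",white_t,(166,192),T,10); rect("dish side",white_s,(323,280),S,10)
grey_t=(ht[...,1]<45)&(ht[...,2]>110)
rect("tray top",grey_t,(209,155),T,16,15); rect("block top",grey_t,(264,136),T,12,20)
grey_s=(hs[...,1]<40)&(hs[...,2]>90)
rect("tray side",grey_s,(256,257),S,16,15); rect("block side",grey_s,(209,221),S,12,15)
pur_t=(ht[...,0]>125)&(ht[...,0]<160)&(ht[...,1]>60)&(ht[...,2]>70)
pur_s=(hs[...,0]>125)&(hs[...,0]<160)&(hs[...,1]>60)&(hs[...,2]>70)
rect("cap top",pur_t,(205,223),T,8.5,10);rect("cap side",pur_s,(328,231),S,8.5,10)
tb_t=((ht[...,1]<60)&(ht[...,2]>120))|((ht[...,0]>125)&(ht[...,1]>35)&(ht[...,2]>90))|((ht[...,0]<12)&(ht[...,2]>110))
rect("tube top",tb_t,(198,234),T,8.5,12)
rect("smalltip top",(ht[...,1]<60)&(ht[...,2]>150),(274,230),T,62,8)
rect("smalltip side",(hs[...,1]<60)&(hs[...,2]>150),(295,163),S,60,5)
rect("smallbody",(ht[...,0]<18)&(ht[...,1]>60)&(ht[...,2]>60),(274,230),T,50,8)
rect("bigbody",((ht[...,0]<15)|(ht[...,0]>125))&(ht[...,1]>45),(222,258),T,68,8)
print("big tip top",ray(T,(221.3,259.6),85),"side",ray(S,(351,182),85))
# side bases manual
print("big base side front", ray(S,(347.5,209),0),"small",ray(S,(294,184),0))
# recesses
for n,p in(("wide",(135+412/3.333,95+177/3.333)),("narrow",(135+444.5/3.333,95+91/3.333))):
    print(n,ray(T,p,12))
E
```

```text
cass top area 212 px [232.8 208.6] ctr [448.  287.8] size [18.1 66.9] long axis ang 172.96822
cass side area 232 px [297.2 216.6] ctr [447.4 286.3] size [20.8 69.8] long axis ang 172.80545
dish top area 1223 px [166.9 192.2] ctr [483.2 446.1] size [92.4 92.7] long axis ang 155.48888
dish side area 1981 px [322.8 279.2] ctr [483.9 446.9] size [102.3 102.9] long axis ang 98.89704
tray top area 2051 px [208.4 152.2] ctr [593.9 357.7] size [131.5 142.4] long axis ang 144.73885
block top area 1663 px [262.6 135.9] ctr [625.6 220.5] size [ 75.  135.2] long axis ang 161.3887
tray side area 2205 px [255.1 256.3] ctr [583.1 342. ] size [ 89.7 135.1] long axis ang 149.21196
block side area 1567 px [208.6 221.1] ctr [624.3 218.4] size [ 72.3 134.2] long axis ang 161.4468
cap top area 58 px [204.3 222.4] ctr [413.4 354.1] size [16.8 19.1] long axis ang 150.83252
cap side area 80 px [327.6 231.4] ctr [412.1 353.2] size [18.7 22.3] long axis ang 153.89334
tube top area 223 px [197.9 233.4] ctr [384.6 369.1] size [17.4 84.6] long axis ang 153.20952
smalltip top area 36 px [274.1 230.4] ctr [400.2 190.2] size [11.2 13.5] long axis ang 91.40105
smalltip side area 28 px [295.  165.1] ctr [403.3 193. ] size [16.5 12.5] long axis ang 27.719374
smallbody area 45 px [273.7 229.4] ctr [401.4 190.2] size [20.9 22.5] long axis ang 136.26015
bigbody area 98 px [223.3 257. ] ctr [336.9 303.3] size [29.8 26.5] long axis ang 46.763645
big tip top [335.3 304.3  85. ] side [339.9 311.4  85. ]
big base side front [334.6 312.6   0. ] small [402.4 192.7   0. ]
wide [595.  229.5  12. ]
narrow [658.6 207.5  12. ]
```

```bash
python3 - <<'E'
from h import *
np.set_printoptions(precision=1,suppress=True)
T=viewer.camera_info("top");S=viewer.camera_info("side")
def rr(n,cam,pts,f,o,z):
    P=np.array([ray(cam,(p[0]/f+o[0],p[1]/f+o[1]),z)[:2] for p in pts],np.float32);q=cv2.minAreaRect(P)
    L=P[2]-P[1]; print(n,P.mean(0),np.array(q[1]),np.degrees(np.arctan2(L[1],L[0]))%180)
rr("tray top",T,[(243,102),(340,165),(255,298),(157,236)],10/3,(135,95),16)
rr("tray side",S,[(210,383),(381,391),(377,493),(196,487)],3,(160,110),16)
rr("block top",T,[(415,38),(504,69),(441,239),(350,207)],10/3,(135,95),12)
rr("block side",S,[(51,302),(237,290),(244,362),(55,381)],3,(160,110),12)
for p in((530,561),(638,556)): print("yellow",ray(T,(p[0]/3.333+135,p[1]/3.333+95),85))
for p in((410,33),(458,82)): print("yellow s",ray(S,(p[0]/3+160,p[1]/3+110),85))
print("big tip",ray(T,(287/3.333+135,549/3.333+95),83),ray(S,(574/3+160,219/3+110),83))
print("small tip",ray(S,(406/3+160,165/3+110),60))
print("dish top outer",ray(T,(105/3.333+135,324/3.333+95),8))
E
```

```text
tray top [574.5 346.2] [ 83.7 114.9] 149.2934
tray side [574.6 348.2] [ 84.  116.4] 59.44056
block top [623.9 219. ] [ 69.6 133.6] 161.15569
block side [624.6 220.4] [ 72.8 133.7] 69.518715
yellow [331.1 146.   85. ]
yellow [336.   75.4  85. ]
yellow s [338.7  82.1  85. ]
yellow s [336.1 151.5  85. ]
big tip [334.8 304.9  83. ] [339.5 312.6  83. ]
small tip [403.1 192.6  60. ]
dish top outer [483.2 447.5   8. ]
```

```bash
python3 -m inch '[26,-22,-14,-1.1,26,-22,-14,-1.1,26,-22,-14,-1.1,26,-22,-14,-1.1,26,-22,-14,-1.1,26,-22,-14,-1.1,26,-22,-14,-1.1,26,-22,-14,-1.1]' 0.2 30
python3 -m inch '[0,0,0,0,0,0,0,0]'
python3 - <<'E'
from h import *
snap("wrist","w1.png")
print(telemetry.sense()["width"])
E
```

```text
time_s: 0.82
tcp_pos: [386.4, 369.6, 118.6]
orientation: [[-0.0, 0.451, 0.892], [-0.0, 0.892, -0.451], [-1.0, -0.0, -0.0]]
ft_force: [0.4, 0.3, 0.4]
width: 0.596
time_s: 0.98
tcp_pos: [386.1, 369.2, 118.2]
orientation: [[-0.002, 0.454, 0.891], [-0.002, 0.891, -0.454], [-1.0, -0.002, -0.001]]
ft_force: [0.3, 0.2, 0.5]
width: 0.601
0.6007079183927824
```

View pics/w1.png

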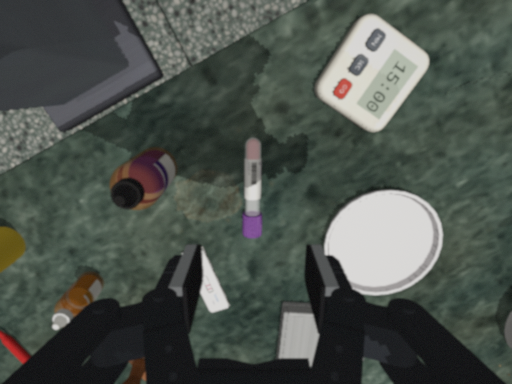

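The wrist view shows the tube upright in the image (cap 252,226, tip 253,145), the big bottle tip at (127,193), the small tip at (62,320), and the timer and dish clear of the fingers. I'll measure the tube, bottles and dish from here.

```bash
python3 - <<'E'
from h import *
np.set_printoptions(precision=1,suppress=True)
W=viewer.camera_info("wrist")
a=ray(W,(253,138),8.5);b=ray(W,(252,237),8.5);print("tube",a,b,(a+b)/2,np.degrees(np.arctan2(*(a-b)[1::-1])))
print("big tip",ray(W,(126,193),83),"small tip",ray(W,(61,321),60))
c=[ray(W,p,10) for p in((325,243),(441,237),(386,191),(372,294))];print("dish",np.mean(c,0),(c[0]+c[1])/2)
E
```

```text
tube [346.2 387.9   8.5] [423.5 347.6   8.5] [384.8 367.8   8.5] 152.47572738534336
big tip [330.6 311.8  83. ] small tip [397.9 194.6  60. ]
dish [479.1 446.6  10. ] [477.3 449.2  10. ]
```

```bash
python3 -m inch '[-1,-1,-38,0,0,0,-38,0,0,0,-30,0,0,0,-8,0,0,0,0,0]'
python3 -m inch '[0,0,0,0,0,0,0,0,0,0,0,0,0,0,0,0,0,0,0,0,0,0,0,0]' -1 30
python3 -m inch '[0,0,0,0,0,0,0,0]'
```

```text
time_s: 1.45
tcp_pos: [382.2, 369.8, 3.7]
orientation: [[-0.004, 0.449, 0.894], [-0.003, 0.894, -0.449], [-1.0, -0.004, -0.002]]
ft_force: [0.6, -0.2, 0.2]
width: 0.597
time_s: 1.95
tcp_pos: [385.7, 371.3, 7.4]
orientation: [[0.003, 0.451, 0.893], [0.003, 0.893, -0.451], [-1.0, 0.004, 0.001]]
ft_force: [-1.0, 2.4, 6.7]
width: 0.141
time_s: 2.12
tcp_pos: [385.7, 371.3, 7.4]
orientation: [[0.003, 0.451, 0.893], [0.003, 0.893, -0.451], [-1.0, 0.004, 0.001]]
ft_force: [-1.7, 0.7, 7.7]
width: 0.147
```

```bash
python3 -m inch '[0,0,20,0,0,0,35,0,15,-2,20,-1,35,-4,0,-1,35,-4,0,-1,35,-4,0,-1,35,-5,0,0,34,-5,0,0]'
python3 -m inch '[0,0,0,0,0,0,0,0]'
python3 - <<'E'
from h import *
snap("wrist","w2.png")
E
```

```text
time_s: 2.78
tcp_pos: [575.5, 345.6, 81.6]
orientation: [[0.002, 0.512, 0.859], [0.001, 0.859, -0.512], [-1.0, 0.002, 0.001]]
ft_force: [0.1, 0.7, 0.4]
width: 0.143
time_s: 2.95
tcp_pos: [576.0, 345.3, 81.0]
orientation: [[0.002, 0.514, 0.858], [0.001, 0.858, -0.514], [-1.0, 0.002, 0.001]]
ft_force: [-1.0, 0.7, -0.5]
width: 0.147
```

View pics/w2.png

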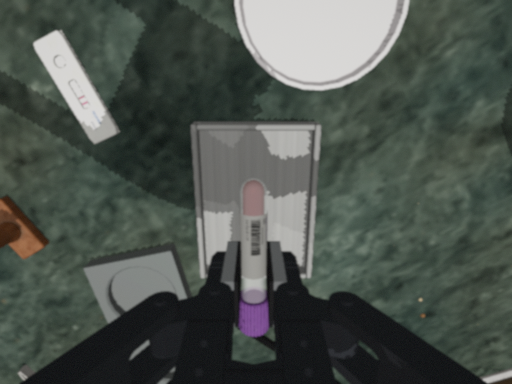

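```bash
python3 - <<'E'
from h import *
np.set_printoptions(precision=1,suppress=True)
W=viewer.camera_info("wrist")
a=ray(W,(192,122),16);b=ray(W,(321,122),16);m=(a+b)/2;e=(b-a)/np.linalg.norm(b-a)
print(m,np.linalg.norm(b-a),e,"ctr est",m+58*np.array([-e[1]*-1,-e[0],0]),m-58*np.array([e[1],-e[0],0]))
t=ray(W,(253,181),83);c=ray(W,(253,335),83);print("tube",t,c,(t+c)/2)
E
```

```text
[522.2 376.6  16. ] 82.3571678403089 [0.5 0.9 0. ] ctr est [571.9 346.8  16. ] [472.4 406.4  16. ]
tube [537.4 365.   83. ] [613.  319.7  83. ] [575.2 342.4  83. ]
```

```bash
python3 -m inch '[-1,3,-30,0,0,0,-27,0,0,0,-8,0,0,0,-4,0,0,0,0,0,0,0,0,0]'
```

```text
time_s: 3.5
tcp_pos: [571.5, 349.3, 12.3]
orientation: [[-0.0, 0.511, 0.86], [0.0, 0.86, -0.511], [-1.0, 0.0, -0.0]]
ft_force: [0.6, 0.8, -0.9]
width: 0.144
```

```bash
python3 -m inch '[0,0,-2,0,0,0,0,0,0,0,0,0]'
python3 -m inch '[0,0,0,0,0,0,0,0,0,0,0,0,0,0,0,0]' -0.3
```

```text
time_s: 3.75
tcp_pos: [572.5, 349.6, 11.1]
orientation: [[0.001, 0.511, 0.859], [0.001, 0.859, -0.511], [-1.0, 0.002, 0.0]]
ft_force: [-2.1, -0.6, 6.7]
width: 0.144
time_s: 4.08
tcp_pos: [572.5, 348.9, 9.3]
orientation: [[-0.0, 0.512, 0.859], [-0.0, 0.859, -0.512], [-1.0, -0.0, 0.0]]
ft_force: [-0.7, -0.4, 0.2]
width: 0.351
```

```bash
python3 -m inch '[0,0,30,0,0,0,35,0,0,0,35,0,-31,-15,0,6,-31,-15,0,6,-31,-15,0,6,-31,-15,0,5.7]' 0.1
python3 -m inch '[0,0,0,0,0,0,0,0]'
python3 - <<'E'
from h import *
snap("wrist","w3.png")
snap("side","s3.png",(160,110,410,310),(750,600))
E
```

```text
time_s: 4.67
tcp_pos: [447.2, 288.2, 109.4]
orientation: [[0.0, 0.118, 0.993], [0.0, 0.993, -0.118], [-1.0, 0.0, 0.0]]
ft_force: [0.7, -0.2, 0.6]
width: 0.549
time_s: 4.83
tcp_pos: [445.7, 287.5, 109.1]
orientation: [[-0.002, 0.123, 0.992], [-0.001, 0.992, -0.123], [-1.0, -0.002, -0.002]]
ft_force: [0.9, -0.2, 1.5]
width: 0.55
```

View pics/w3.png

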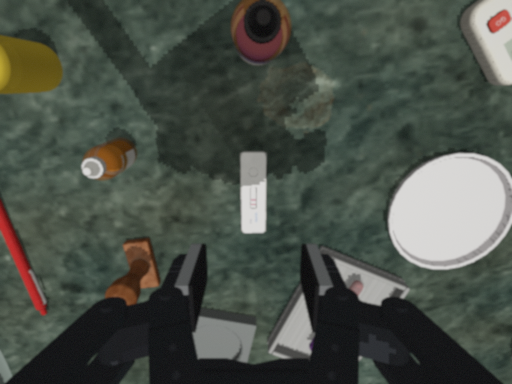

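View pics/s3.png

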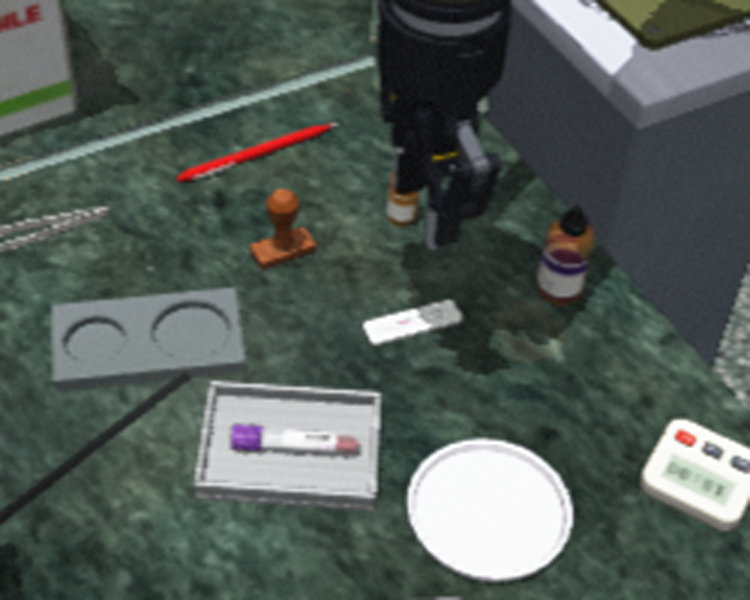

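The tube lies in the tray (side crop 300,440). The cassette is ahead in the wrist view, spanning (254,152) to (253,234).

```bash
python3 - <<'E'
from h import *
np.set_printoptions(precision=1,suppress=True)
W=viewer.camera_info("wrist")
a=ray(W,(254,151.5),5);b=ray(W,(253.5,234),5);print("cass",a,b,(a+b)/2,np.degrees(np.arctan2(*(a-b)[1::-1])),np.linalg.norm(a-b))
print("tip big",ray(W,(262,18),84),"small",ray(W,(93,168),61))
print(telemetry.sense()["tcp_pos"])
E
```

```text
cass [416.2 292.7   5. ] [487.4 283.3   5. ] [451.8 288.    5. ] 172.54935990559508 71.81390764338059
tip big [337.5 306.1  84. ] small [402.5 194.   61. ]
[449.6 289.5 109.8]
```

```bash
python3 -m inch '[1,0,-38,0,1,0,-38,0,0,0,-22,0,0,0,-6,0,0,0,0,0,0,0,0,0]'
python3 -m inch '[0,0,0,0,0,0,0,0,0,0,0,0,0,0,0,0,0,0,0,0,0,0,0,0,0,0,0,0]' -1 30
```

```text
time_s: 5.43
tcp_pos: [452.0, 289.6, 5.5]
orientation: [[0.001, 0.124, 0.992], [0.0, 0.992, -0.124], [-1.0, 0.001, 0.001]]
ft_force: [-0.8, 0.9, 0.5]
width: 0.55
time_s: 6.02
tcp_pos: [450.5, 288.9, 5.6]
orientation: [[0.0, 0.123, 0.992], [0.0, 0.992, -0.123], [-1.0, 0.0, 0.0]]
ft_force: [-0.6, 0.5, -0.4]
width: -0.001
```

The fingers shut above the strip because the tip was at 5.5 mm. I'll reopen, go lower and try again.

```bash
python3 -m inch '[0,0,0,0,0,0,0,0,0,0,0,0,0,0,0,0,0,0,0,0]' 0.0
python3 -m inch '[0,0,-4,0,0,0,0,0,0,0,0,0]'
python3 -m inch '[0,0,0,0,0,0,0,0,0,0,0,0,0,0,0,0,0,0,0,0]' -1 30
```

```text
time_s: 6.43
tcp_pos: [450.5, 288.9, 5.3]
orientation: [[-0.0, 0.123, 0.992], [-0.0, 0.992, -0.123], [-1.0, -0.0, -0.0]]
ft_force: [0.1, -0.1, -0.9]
width: 0.503
time_s: 6.68
tcp_pos: [450.2, 288.8, 0.9]
orientation: [[-0.001, 0.123, 0.992], [-0.0, 0.992, -0.123], [-1.0, -0.0, -0.001]]
ft_force: [-0.1, -0.9, -0.3]
width: 0.5
time_s: 7.1
tcp_pos: [450.6, 289.0, 1.4]
orientation: [[0.0, 0.123, 0.992], [0.0, 0.992, -0.123], [-1.0, 0.0, 0.0]]
ft_force: [0.9, -0.3, 1.0]
width: 0.221
```

```bash
python3 -m inch '[0,0,15,0,0,0,30,0,8,38,15,0,8,40,0,0,8,40,0,0,8,39,0,0,0,0,0,0,0,0,0,0]'
python3 - <<'E'
from h import *
snap("wrist","w4.png"); print(telemetry.sense()["tcp_pos"])
E
```

```text
time_s: 7.77
tcp_pos: [482.8, 448.3, 61.0]
orientation: [[0.001, 0.12, 0.993], [0.001, 0.993, -0.12], [-1.0, 0.001, 0.001]]
ft_force: [-0.2, -1.0, -0.5]
width: 0.222
[481.86151564 446.13304429  60.65105059]
```

View pics/w4.png

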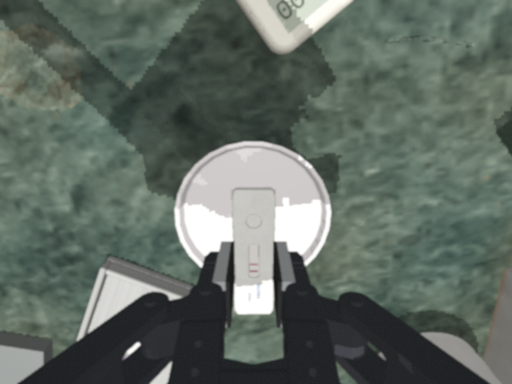

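```bash
python3 - <<'E'
from h import *
np.set_printoptions(precision=1,suppress=True)
W=viewer.camera_info("wrist")
a=ray(W,(254,187),63);b=ray(W,(254,314),63);print("cass",(a+b)/2,np.linalg.norm(a-b))
f=ray(W,(253,141),10);d=(b-a)/np.linalg.norm(b-a);print("dish ctr",f+52*d, (ray(W,(175,211),10)+ray(W,(331,211),10))/2)
E
```

```text
cass [478.2 445.4  63. ] 71.22836630011233
dish ctr [482.2 444.2  10. ] [476.1 444.9  10. ]
```

```bash
python3 -m inch '[2,0,-30,0,0,0,-20,0,0,0,-5,0,0,0,-2,0,0,0,0,0,0,0,0,0]'
python3 -m inch '[0,0,0,0,0,0,0,0,0,0,0,0,0,0,0,0]' -0.2
```

```text
time_s: 8.32
tcp_pos: [484.1, 444.3, 4.7]
orientation: [[-0.001, 0.124, 0.992], [-0.001, 0.992, -0.124], [-1.0, -0.001, -0.001]]
ft_force: [1.0, -0.2, -0.2]
width: 0.223
time_s: 8.65
tcp_pos: [484.6, 445.8, 4.4]
orientation: [[0.0, 0.123, 0.992], [0.0, 0.992, -0.123], [-1.0, 0.0, 0.0]]
ft_force: [-0.2, 0.4, -0.0]
width: 0.401
```

```bash
python3 -m inch '[0,0,35,0,0,0,38,0,-10,-10,37,0,-28,-26,0,-3,-28,-26,0,-3,-28,-26,0,-3,-28,-26,0,-2,-26,-25,0,0]' 0.4
python3 -m inch '[0,0,0,0,0,0,0,0]'
python3 - <<'E'
from h import *
snap("wrist","w5.png"); snap("side","s5.png",(160,110,410,310),(750,600)); print(telemetry.sense()["tcp_pos"])
E
```

```text
time_s: 9.32
tcp_pos: [334.6, 305.5, 114.4]
orientation: [[-0.0, 0.312, 0.95], [-0.0, 0.95, -0.312], [-1.0, -0.0, -0.0]]
ft_force: [-0.8, -0.7, 0.3]
width: 0.697
time_s: 9.48
tcp_pos: [334.0, 305.0, 114.3]
orientation: [[-0.002, 0.31, 0.951], [-0.001, 0.951, -0.31], [-1.0, -0.002, -0.001]]
ft_force: [0.2, 1.6, 0.2]
width: 0.701
[337.70679894 307.85037063 114.95038862]
```

View pics/w5.png

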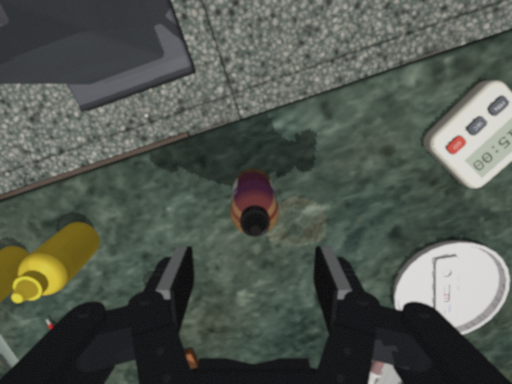

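View pics/s5.png

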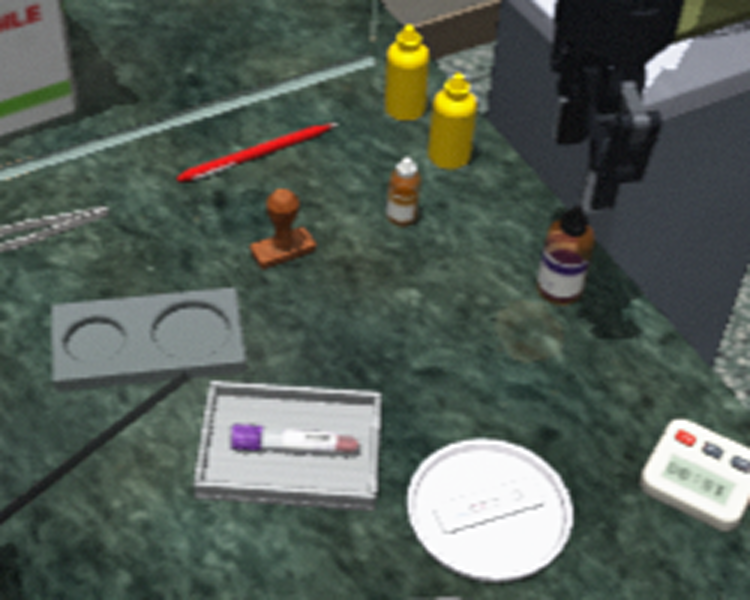

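The cassette lies in the dish. The big bottle (wrist, tip 255,221) is centred between the fingers, so I'll compute its axis.

```bash
python3 - <<'E'
from h import *
np.set_printoptions(precision=1,suppress=True)
W=viewer.camera_info("wrist")
print("tip",ray(W,(255.5,221),85),"shoulder",ray(W,(254.5,213),68)); f=ray(W,(254,171),34)
print("far side of body",f,"tcp",telemetry.sense()["tcp_pos"])
S=viewer.camera_info("side")
for u,v,z in((574,211,85),(562,301,0)):print(ray(S,(u/3+160,v/3+110),z))
E
```

```text
tip [330.7 309.8  85. ] shoulder [332.4 308.7  68. ]
far side of body [314.6 314.3  34. ] tcp [337.7 307.9 115. ]
[336.5 307.6  85. ]
[337.2 315.7   0. ]
```

```bash
python3 -m inch '[-2,1,-20,0,0,0,-30,0,0,0,-26,0,0,0,-12,0,0,0,0,0,0,0,0,0]'
python3 -m inch '[0,0,0,0,0,0,0,0,0,0,0,0,0,0,0,0,0,0,0,0,0,0,0,0]' -1 40
```

```text
time_s: 10.08
tcp_pos: [335.6, 308.8, 25.7]
orientation: [[-0.0, 0.31, 0.951], [-0.0, 0.951, -0.31], [-1.0, -0.0, -0.0]]
ft_force: [0.3, 0.1, 0.6]
width: 0.701
time_s: 10.58
tcp_pos: [335.7, 308.8, 27.4]
orientation: [[0.003, 0.31, 0.951], [0.002, 0.951, -0.31], [-1.0, 0.003, 0.002]]
ft_force: [0.3, -0.1, 6.8]
width: 0.384
```

```bash
python3 -m inch '[0,0,15,0,0,0,30,0,20,-6,25,0,34,-10,0,0,34,-10,0,0,34,-11,0,0,34,-11,0,0,34,-11,0,0]'
python3 -m inch '[34,-10,0,0,30,-9,0,0,4,0,0,0,0,0,0,0]'
python3 - <<'E'
from h import *
snap("wrist","w6.png"); print(telemetry.sense()["tcp_pos"])
snap("side","s6.png",(160,110,410,310),(750,600))
E
```

```text
time_s: 11.25
tcp_pos: [525.5, 248.0, 96.4]
orientation: [[-0.0, 0.31, 0.951], [-0.0, 0.951, -0.31], [-1.0, -0.0, -0.0]]
ft_force: [0.3, 0.1, -1.1]
width: 0.378
time_s: 11.58
tcp_pos: [594.6, 229.0, 96.0]
orientation: [[0.001, 0.313, 0.95], [0.0, 0.95, -0.313], [-1.0, 0.001, 0.001]]
ft_force: [-0.4, -0.2, 0.8]
width: 0.383
[592.27420963 229.33405242  95.67242579]
```

View pics/w6.png

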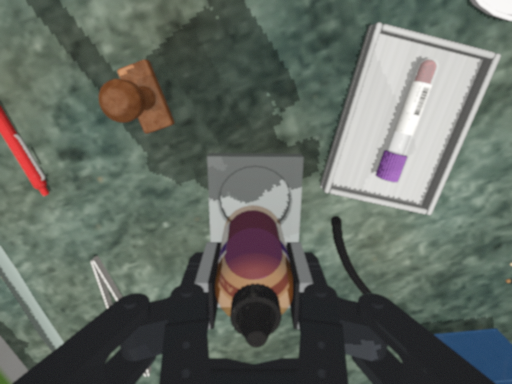

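View pics/s6.png

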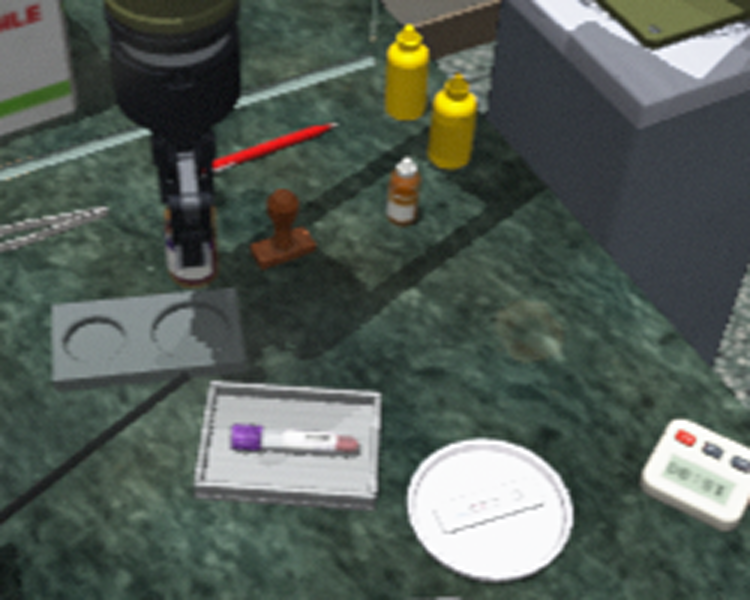

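```bash
python3 - <<'E'
from h import *
np.set_printoptions(precision=1,suppress=True)
W=viewer.camera_info("wrist");t=telemetry.sense()["tcp_pos"];ax=np.array([.95,-.31,0])
f=ray(W,(254.5,166),12);l=ray(W,(219,197),12);r=ray(W,(291,197),12)
print("recess from far edge",f+27*ax,"lr",(l+r)/2,np.linalg.norm(l-r))
fb=ray(W,(252,208),69);print("bottle base ctr",fb+17*ax,"tip",ray(W,(257,333),154),"tcp",t)
E
```

```text
recess from far edge [590.4 228.8  12. ] lr [587.6 230.1  12. ] 54.29687688270084
bottle base ctr [590.2 227.3  69. ] tip [584.5 231.4 154. ] tcp [590.9 229.6  95.6]
```

```bash
python3 -m inch '[0,1,-25,0,0,0,-25,0,0,0,-10,0,0,0,-3,0,0,0,0,0,0,0,0,0]'
```

```text
time_s: 12.18
tcp_pos: [592.4, 231.4, 34.1]
orientation: [[0.001, 0.31, 0.951], [0.0, 0.951, -0.31], [-1.0, 0.0, 0.001]]
ft_force: [0.3, 0.7, -1.1]
width: 0.383
```

```bash
python3 -m inch '[0,0,-2,0,0,0,0,0,0,0,0,0]'
python3 -m inch '[0,0,-1,0,0,0,0,0,0,0,0,0]'
```

```text
time_s: 12.43
tcp_pos: [593.0, 231.1, 32.0]
orientation: [[0.001, 0.31, 0.951], [0.0, 0.951, -0.31], [-1.0, 0.001, 0.001]]
ft_force: [-0.1, 0.2, -0.9]
width: 0.379
time_s: 12.68
tcp_pos: [593.2, 231.1, 31.4]
orientation: [[0.002, 0.31, 0.951], [0.001, 0.951, -0.31], [-1.0, 0.001, 0.001]]
ft_force: [-0.5, 0.1, 5.5]
width: 0.382
```

```bash
python3 -m inch '[0,0,0,0,0,0,0,0,0,0,0,0,0,0,0,0]' 0.4
python3 -m inch '[0,0,15,0,0,0,35,0,0,0,38,0,-20,-4,0,0,-38,-8,0,0,-38,-8,0,0,-38,-8,0,0,-38,-7,0,0]'
python3 -m inch '[-18,-3,0,0,0,0,0,0,0,0,0,0]'
python3 - <<'E'
from h import *
snap("wrist","w7.png"); print(telemetry.sense()["tcp_pos"])
snap("side","s7.png",(160,110,410,310),(750,600))
E
```

```text
time_s: 13.02
tcp_pos: [592.4, 230.8, 30.0]
orientation: [[-0.0, 0.31, 0.951], [-0.0, 0.951, -0.31], [-1.0, -0.0, -0.0]]
ft_force: [0.3, 0.7, 0.2]
width: 0.698
time_s: 13.68
tcp_pos: [418.7, 195.3, 118.1]
orientation: [[-0.0, 0.311, 0.951], [-0.0, 0.951, -0.311], [-1.0, -0.0, -0.0]]
ft_force: [-0.7, 0.1, 0.5]
width: 0.697
time_s: 13.93
tcp_pos: [401.5, 192.7, 118.5]
orientation: [[0.0, 0.31, 0.951], [0.0, 0.951, -0.31], [-1.0, 0.0, 0.0]]
ft_force: [1.8, 0.1, 0.1]
width: 0.702
[403.45472443 193.27809394 118.75882256]
```

View pics/w7.png

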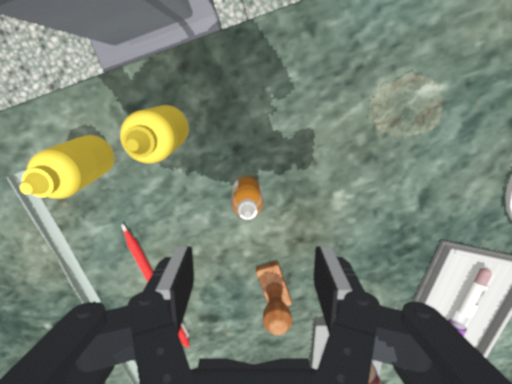

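View pics/s7.png

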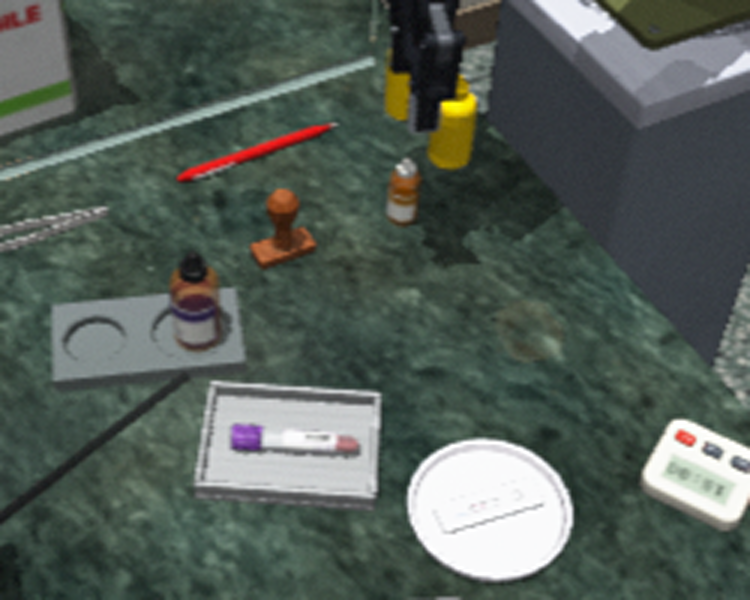

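```bash
python3 - <<'E'
from h import *
np.set_printoptions(precision=1,suppress=True)
W=viewer.camera_info("wrist")
print("tip",ray(W,(248,212),61),"shoulder",ray(W,(247.5,197),50),telemetry.sense()["tcp_pos"])
print("axis ctr ref",ray(W,(254,212),61))
E
```

```text
tip [401.4 189.   61. ] shoulder [394.7 190.6  50. ] [404.3 193.5 118.8]
axis ctr ref [402.6 192.8  61. ]
```

```bash
python3 -m inch '[-1,-3,-25,0,0,0,-38,0,0,0,-30,0,0,0,-11,0,0,0,0,0,0,0,0,0]'
python3 -m inch '[0,0,0,0,0,0,0,0,0,0,0,0,0,0,0,0,0,0,0,0,0,0,0,0,0,0,0,0]' -1 35
```

```text
time_s: 14.53
tcp_pos: [402.7, 190.2, 13.5]
orientation: [[-0.001, 0.311, 0.951], [-0.0, 0.951, -0.311], [-1.0, -0.001, -0.001]]
ft_force: [-0.3, -0.3, -0.5]
width: 0.706
time_s: 15.12
tcp_pos: [402.8, 190.4, 15.4]
orientation: [[0.003, 0.31, 0.951], [0.001, 0.951, -0.31], [-1.0, 0.002, 0.003]]
ft_force: [0.7, -0.4, 7.8]
width: 0.265
```

```bash
python3 -m inch '[0,0,20,0,0,0,36,0,0,0,36,0,30,2,13,0,38,3,0,0,38,3,0,0,38,3,0,0,38,3,0,0]'
python3 -m inch '[38,3,0,0,35,2,0,0,0,0,0,0,0,0,0,0]'
python3 - <<'E'
from h import *
snap("wrist","w8.png"); print(telemetry.sense()["tcp_pos"])
E
```

```text
time_s: 15.78
tcp_pos: [584.8, 204.0, 120.0]
orientation: [[0.001, 0.31, 0.951], [0.0, 0.951, -0.31], [-1.0, 0.0, 0.0]]
ft_force: [0.1, 0.4, -0.9]
width: 0.263
time_s: 16.12
tcp_pos: [658.1, 208.7, 118.6]
orientation: [[0.0, 0.311, 0.95], [0.0, 0.95, -0.311], [-1.0, 0.0, 0.0]]
ft_force: [-0.2, -0.3, 0.2]
width: 0.262
[655.99733731 208.64754911 118.49530584]
```

View pics/w8.png

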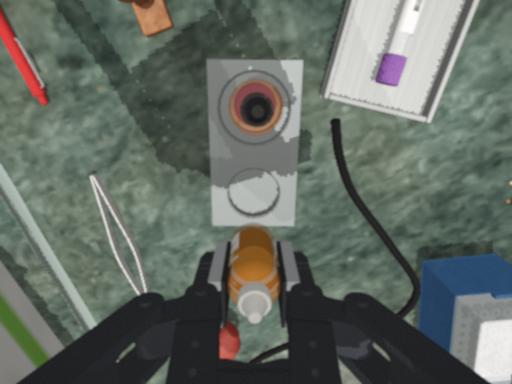

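```bash
python3 - <<'E'
from h import *
np.set_printoptions(precision=1,suppress=True)
W=viewer.camera_info("wrist");t=telemetry.sense()["tcp_pos"];ax=np.array([.95,-.31,0])
a=ray(W,(254,168.5),12);b=ray(W,(254,216),12);l=ray(W,(228,192),12);r=ray(W,(280,192),12)
print("narrow",(a+b)/2,np.linalg.norm(a-b),(l+r)/2,np.linalg.norm(l-r))
a=ray(W,(253,70),12);b=ray(W,(253,144),12);l=ray(W,(218,106),12);r=ray(W,(289,106),12)
print("wide",(a+b)/2,np.linalg.norm(a-b),(l+r)/2,np.linalg.norm(l-r))
print("big tip",ray(W,(258,109),88),"body",ray(W,(256,106),72))
u=t[2]-15+0
fb=ray(W,(254,227),u);print("small base ctr",fb+12*ax,"tip",ray(W,(256,312),u+62),"tcp",t)
E
```

```text
narrow [656.8 207.   12. ] 41.486768108585295 [656.1 207.2  12. ] 42.9578728186866
wide [592.2 227.3  12. ] 54.28252098318156 [590.7 228.2  12. ] 53.696788936301765
big tip [588.4 231.6  88. ] body [587.6 230.8  72. ]
small base ctr [657.1 206.9 103.5] tip [650.4 209.8 165.5] tcp [656.  208.6 118.5]
```

```bash
python3 -m inch '[0,0,-25,0,0,0,-30,0,0,0,-25,0,0,0,-14,0,0,0,-4,0,0,0,0,0,0,0,0,0]'
python3 -m inch '[0,0,-1,0,0,0,-1,0,0,0,0,0,0,0,0,0]'
```

```text
time_s: 16.75
tcp_pos: [655.2, 209.0, 21.9]
orientation: [[-0.001, 0.31, 0.951], [-0.0, 0.951, -0.31], [-1.0, -0.0, -0.001]]
ft_force: [0.4, -0.2, 0.1]
width: 0.266
time_s: 17.08
tcp_pos: [656.6, 209.0, 19.8]
orientation: [[0.001, 0.31, 0.951], [0.0, 0.951, -0.31], [-1.0, 0.0, 0.001]]
ft_force: [0.7, 0.0, 0.3]
width: 0.264
```

```bash
python3 -m inch '[0,0,-1,0,0,0,0,0,0,0,0,0]'
python3 -m inch '[0,0,-0.5,0,0,0,0,0,0,0,0,0]'
```

```text
time_s: 17.33
tcp_pos: [656.7, 209.0, 19.5]
orientation: [[0.001, 0.31, 0.951], [0.0, 0.951, -0.31], [-1.0, 0.0, 0.001]]
ft_force: [-1.9, -0.3, 4.9]
width: 0.265
time_s: 17.58
tcp_pos: [656.8, 209.0, 19.4]
orientation: [[0.001, 0.31, 0.951], [0.0, 0.951, -0.31], [-1.0, 0.001, 0.001]]
ft_force: [-1.6, -0.5, 7.2]
width: 0.265
```

Contact felt, so I'll release, rise, move clear and check.

```bash
python3 -m inch '[0,0,0,0,0,0,0,0,0,0,0,0,0,0,0,0]' 0.3
python3 -m inch '[0,0,12,0,0,0,25,0,0,0,38,0,0,0,38,0,0,0,30,0,-20,30,0,0,-20,30,0,0,-20,30,0,0]'
python3 -m inch '[-30,25,0,0,-30,25,0,0,-30,25,0,0,-30,25,0,0,-30,25,0,0,-30,25,0,0,-30,25,0,0,0,0,0,0]'
python3 - <<'E'
from h import *
snap("top","t9.png",(135,95,345,275),(700,600)); snap("side","s9.png",(160,110,410,310),(750,600))
E
```

```text
time_s: 17.92
tcp_pos: [656.4, 208.9, 17.5]
orientation: [[-0.0, 0.31, 0.951], [-0.0, 0.951, -0.31], [-1.0, -0.0, -0.0]]
ft_force: [-0.3, 0.3, -0.2]
width: 0.651
time_s: 18.58
tcp_pos: [596.8, 299.4, 163.0]
orientation: [[0.003, 0.312, 0.95], [0.001, 0.95, -0.312], [-1.0, 0.002, 0.002]]
ft_force: [0.8, -0.2, -0.2]
width: 0.647
time_s: 19.25
tcp_pos: [380.6, 478.1, 161.7]
orientation: [[-0.003, 0.305, 0.952], [0.003, 0.952, -0.305], [-1.0, 0.002, -0.004]]
ft_force: [0.3, -0.6, 0.3]
width: 0.655
```

View pics/t9.png

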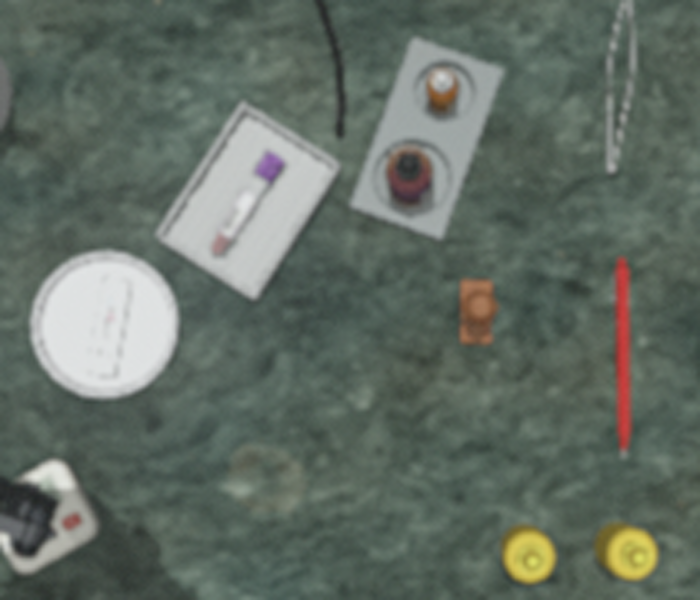

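View pics/s9.png

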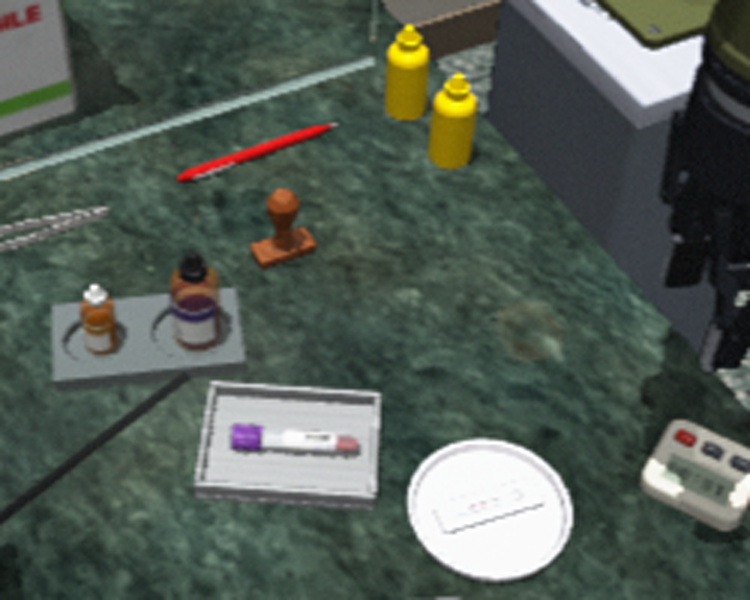

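```bash
python3 - <<'E'
from h import *
np.set_printoptions(precision=1,suppress=True)
T=viewer.camera_info("top");S=viewer.camera_info("side")
t=lambda p,z:ray(T,(p[0]/3.333+135,p[1]/3.333+95),z)[:2]; s=lambda p,z:ray(S,(p[0]/3+160,p[1]/3+110),z)[:2]
print("recess top: wide",t((412,177),12),"narrow",t((444.5,91),12)," side wide",s((190,331),12),"narrow",s((94.5,340),12))
print("big tip",t((409,162),88),s((191,260),88),"base front side",s((197,349),4))
print("small tip",t((442,78),65),s((95,290),65),"base front side",s((100,354),4))
print("tube",t((248,203),12.5),s((295,440),12.5),"cassette",t((113,325),8),s((489,507),8),"dish",t((105,324),10),s((490,508),10))
E
```

```text
recess top: wide [595.  229.5] narrow [658.6 207.5]  side wide [596.9 232.2] narrow [660.2 210.4]
big tip [591.4 231.6] [594.1 237. ] base front side [596.7 243.2]
small tip [654.4 210.6] [655.4 213.7] base front side [659.6 217.5]
tube [572.8 347.2] [572.2 349.4] cassette [482.6 441.7] [483.1 447.5] dish [483.1 447. ] [483.9 449.5]
```

All four items check out within tolerance, and the arm is clear. Handing in.

```bash
python3 -m inch '[0,0,0,0,0,0,0,0,0,0,0,0]'
python3 -c "
from cell import sign_off
print(sign_off())"
```

```text
time_s: 19.6
tcp_pos: [387.9, 473.0, 160.9]
orientation: [[0.0, 0.312, 0.95], [-0.0, 0.95, -0.312], [-1.0, 0.0, 0.0]]
ft_force: [-0.3, 0.9, -0.6]
width: 0.651
the job is handed in; nothing more can be done
None
```

All four items are in place and released, and I handed the job in at about 20 s on the robot's clock. The sign-off gives no verdict, so the figures below are from my own last top and side pictures.

| Item | Where it is | Offset from centre | Limit |
|---|---|---|---|
| Big bottle | upright in the wide recess | about 5 mm | 12 mm |
| Small bottle | upright in the narrow recess | about 4–6 mm | 11 mm |
| Tube | on the tray floor | about 2 mm | 35 mm (x), 30 mm (y) |
| Cassette | flat on the dish floor | about 2–5 mm | 40 mm |

- **Missed grasp:** the first close on the cassette was about 4 mm too high and the fingers shut above it. The second try, lower, held.
- **Camera disagreement:** the views differed by up to about 6 mm, for example on the bottle tips and on where the cassette lies. All estimates were still well inside the limits.
- **Forces:** the highest wrist force in the readings was about 8 N. No reading suggested contact with the glass, and I left the yellow bottles alone.

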